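# Put the clamp dogs of the stamping jig away in the chest

### The arm

A 7-joint arm with a two-finger parallel gripper is mounted at the origin on the work surface. World frame = base frame: x ahead of the robot, y to its left, z up, the work surface at z = 0. Lengths are in m, angles in rad, forces in N, time in s.
With the tool pointing down it reaches from about 0.35 to 0.9 m from the base axis. Payload 19.9 kg.
Tool frame: the origin (TCP) lies between the finger pads; the fingertips stand 19 mm ahead of it and the grasp point (between the pads) is the TCP; z points along the fingers, y is the line along which they close (so a half turn about z gives the same grasp; the last joint's range is limited). The gripper opens to 94 mm and grips with 3 to 60 N. Pads are 16 mm wide; open, the fingers measure 119 mm over their backs; the gripper's body (75 mm by 177 mm) begins 78 mm behind the grasp point.
Start: joints at [1.246, 0.417, -0.01, 1.614, 0.005, 1.111, -0.053], TCP at [0.174, -0.6, 0.224] pointing down, gripper open.
Joint ranges: [-2.81, 2.81], [-0.39, 2.02], [-1.27, 1.25], [0.06, 2.57], [-1.19, 4.33], [0.19, 2], [-2.82, 2.82]. Speed limits (rad/s): [1.89, 1.89, 2.39, 2.39, 3.01, 3.01, 3.01].

### API

Orientations are given as a 3x3 rotation matrix whose columns are the frame's x, y, z axes.
In Python, from rig import robot gives the robot as it stands. Calls block until the motion is done:
- robot.move_ptp(position, orientation): joint-space move of the TCP to a pose.
- robot.move_linear(position, velocity=0.15, frame=None, threshold=None): straight line of the TCP; frame=None keeps the orientation; velocity is the mean speed in m/s. With threshold (N) it stops when the force on the tool has changed by that much, and returns True; else False.
- robot.goto_joints(angles): joint-space move.
- robot.gripper_to(opening): finger opening in m; the grip force is fixed at half the most; returns when the fingers have stopped.
- robot.pause(seconds).
- robot.ik(position, orientation): joint angles nearest the present ones, or None.
- robot.get_state(): the state.
- robot.grab_frame(name): name is "scene" or "top" or "wrist"; returns the picture (384x512x3 uint8, red, green, blue); there is no depth.
- robot.camera_info(name): a dict with "fx", "fy", "cx", "cy" (pixels), "dist" ([k1, k2, p1, p2, k3] as OpenCV has them; the pictures are not rectified), "rvec" (rotation vector, rad) and "tvec" (3), from world to camera coordinates, as OpenCV has them. Camera axes: x right, y down, z forward; pixel columns grow to the right and rows downward; lengths in m; the calibration is good to about 2 mm. A picture is of the moment at which its call begins: read the wrist's pose just before it. camera_info takes no time and is no camera call; for the wrist camera it gives the pose at the moment of the call.
A pose or a line that the arm cannot do raises robot.PlanningError and nothing moves.
- robot.sign_off(): hands the job in; it is judged then, once.
The state is a dict: "time": time; "qpos": joint angles; "joint_vel": joint speeds; "effort": joint torques, N m; "ee_pos": TCP position; "tool_rot": TCP orientation; "force": force on the tool from outside, world axes, zero at the start; "moment": the same for the moment, N m; "opening": finger opening in m; "grasp_force": force on a finger pad.
Only numpy, scipy, OpenCV 4.12 (cv2) and the standard library are available. Lean on these libraries where they do the work, as an engineer would, in place of code of your own. Each camera call takes 0.05 s, during which the arm holds its last target. There are 200 camera calls.

### The job

We are done stamping: put every clamp dog that is in the jig rail's T-slot away inside the grey tool chest. Lift the chest's lid past its balance point so that its springs hold it open, and leave it standing open; the dogs only come out of the rail at the end that has the low flat apron (the other end is shut by a tall block), and they may stand or lie in the chest. Leave the bench block, mallet, punches and mug where they are.

Things in the scene. Friction and masses are not known exactly. Their poses are not given: they have to be found in the camera images.
- rail: aluminium jig rail fixed to the bench, 280 mm long along its own y, 70 wide (x), 30 high, T-slot along its whole length in the middle: slot floor 8 mm above the bench, cavity 44 wide x 14 high, lips 8 thick leaving a 22 wide neck at the top. Origin: centre of the underside. Ends at own y = +140 and -140 mm.
- end_block: tall dark steel block 70 (x) x 60 (y) x 55 high, fixed against one end of the rail (either), shutting the slot there; origin at the centre of its underside, 170 mm from the rail's origin along the slot.
- apron: low flat aluminium plate 70 (x) x 60 (y) x 8 high, fixed against the other, open end of the rail, its top level with the slot floor: dogs slide out onto it, and can be lifted once the foot is wholly past the rail's end. Origin: centre of its underside, 170 mm from the rail's origin along the slot.
- dog0: steel clamp dog, in some starts only: block 30 (own x) x 36 (y) on a neck 16 (x) x 36 and a T-foot 38 (x) x 36 (y), 70 mm tall, about 0.35 kg. Origin: centre of the foot's underside, z up; foot z 0-10, neck 10-26, gripping block 26-70 mm. At the start it stands in the rail's slot, own y along the slot, foot on the slot floor, block wholly above the rail.
- dog1: steel clamp dog, in some starts only: block 30 (own x) x 36 (y) on a neck 16 (x) x 36 and a T-foot 38 (x) x 36 (y), 70 mm tall, about 0.35 kg. Origin: centre of the foot's underside, z up; foot z 0-10, neck 10-26, gripping block 26-70 mm. At the start it stands in the rail's slot, own y along the slot, foot on the slot floor, block wholly above the rail.
- dog2: steel clamp dog, in some starts only: block 30 (own x) x 36 (y) on a neck 16 (x) x 36 and a T-foot 38 (x) x 36 (y), 70 mm tall, about 0.35 kg. Origin: centre of the foot's underside, z up; foot z 0-10, neck 10-26, gripping block 26-70 mm. At the start it stands in the rail's slot, own y along the slot, foot on the slot floor, block wholly above the rail.
- dog3: steel clamp dog, in some starts only: block 30 (own x) x 36 (y) on a neck 16 (x) x 36 and a T-foot 38 (x) x 36 (y), 70 mm tall, about 0.35 kg. Origin: centre of the foot's underside, z up; foot z 0-10, neck 10-26, gripping block 26-70 mm. At the start it stands in the rail's slot, own y along the slot, foot on the slot floor, block wholly above the rail.
- dog4: steel clamp dog, in some starts only: block 30 (own x) x 36 (y) on a neck 16 (x) x 36 and a T-foot 38 (x) x 36 (y), 70 mm tall, about 0.35 kg. Origin: centre of the foot's underside, z up; foot z 0-10, neck 10-26, gripping block 26-70 mm. At the start it stands in the rail's slot, own y along the slot, foot on the slot floor, block wholly above the rail.
- chest: grey steel tool chest fixed to the bench, open box 200 (x) x 240 (y) x 100 high, walls and floor 6 mm, empty at the start. Room inside for five dogs side by side. Origin: centre of the underside; its front faces -x. The lid covers it at the start.
- chest_lid (a joint): opening angle of the chest's lid (rad), 0 shut, 1.7 fully open at its stop (just past upright). Plate 204 x 244 x 8 mm, 0.8 kg, hinged along the chest's far (+x) top edge. Below about 0.75 rad it falls shut; above, its springs push it on up to the stop. Lifting at the handle takes 1 to 2 N.
- lid_handle (a point): middle of the lid's handle: a round steel bar 12 mm thick and 100 mm long, parallel to the hinge, 44 mm clear of the lid's front edge; 250 mm before the hinge and 5 mm above it when the lid is shut. It can be pinched from above with the fingers fore and aft of it, or hooked from below.
- lid_hinge (a point): middle of the lid's hinge line, which lies along the chest's own y at the top of the far wall, 100 mm above the bench.
- bench_block: bystander: steel block on a rubber base, 80 x 80 x 44 mm, beyond the rail; origin at the centre of its underside.
- mallet: bystander: mallet lying down, brass head 54 mm thick and 80 long, its origin under the middle of the head; the handle reaches 180 mm towards its own +x.
- punch0: bystander: steel letter punch lying down, 75 x 10 x 10 mm, on the near or far side of the rail; origin at the centre of its underside.
- punch1: bystander: steel letter punch lying down, 75 x 10 x 10 mm, on the near or far side of the rail; origin at the centre of its underside.
- punch2: bystander: steel letter punch lying down, 75 x 10 x 10 mm, on the near or far side of the rail; origin at the centre of its underside.
- mug: bystander: white mug 80 mm wide, 95 high, to the right of the rail; origin at the centre of its underside.
There are look-alikes about, which are no part of the job. What is shaped like the dog1 but green is not meant.

How it is judged:
By the outcome, as a careful person would: the job done as asked, in the order asked, and still so for the second after the job is handed in, with the robot touching nothing.
Of dog0, dog1, dog2, dog3, dog4 only 3 to 5 are there at a start; the rules pass over those that are not, and their reading is None.
At some moment in a run one of dog0, dog1, dog2, dog3, dog4 may be knocked a few centimetres aside while the robot is not near it.
Once in a run the grip may slacken for a moment while it holds something.
It also fails if it takes over 210 s, if anything falls off the work surface, if the arm or the gripper's body presses on something with over 40 N, if the wrist force passes 120 N, or if a joint passes its speed limit or range.

## Working session

There is one attempt and no reset: what is moved stays moved. The work goes in short steps, each a Python script; the robot and the scene stay as the last script left them, time stands still between calls to the robot, and variables do not carry over. Pictures are saved under pics/ and viewed, at most 14 in all, crops included, and the job is handed in when it is done.

```bash
mkdir -p pics; ls; python3 - <<'E'
from rig import robot
import cv2
for n in("scene","top"):
    i=robot.grab_frame(n); cv2.imwrite(f"pics/{n}0.png",cv2.resize(i[:,:,::-1],(800,600),interpolation=cv2.INTER_CUBIC)); print(n,robot.camera_info(n))
E
```

```text
pics
scene {'fx': 349.3517402600965, 'fy': 349.3517402600965, 'cx': 256.191118791171, 'cy': 189.67371984528458, 'dist': array([-0.02509368,  0.        ,  0.        ,  0.        ,  0.        ]), 'rvec': array([ 0.69294825,  2.56203565, -1.24180861]), 'tvec': array([ 0.54611208, -0.05290297,  1.11413788])}
top {'fx': 433.7517394328552, 'fy': 433.7517394328552, 'cx': 253.06534906486624, 'cy': 182.3700244100326, 'dist': array([-0.10624885,  0.        ,  0.        ,  0.        ,  0.        ]), 'rvec': array([ 2.14313619, -2.09978006,  0.19867499]), 'tvec': array([-0.15840784,  0.5452068 ,  1.3260002 ])}
```

View pics/top0.png

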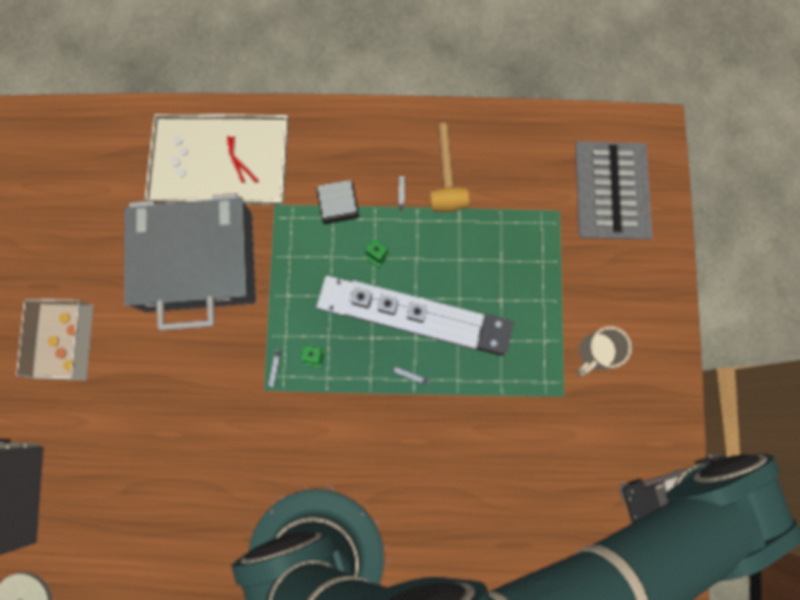

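View pics/scene0.png

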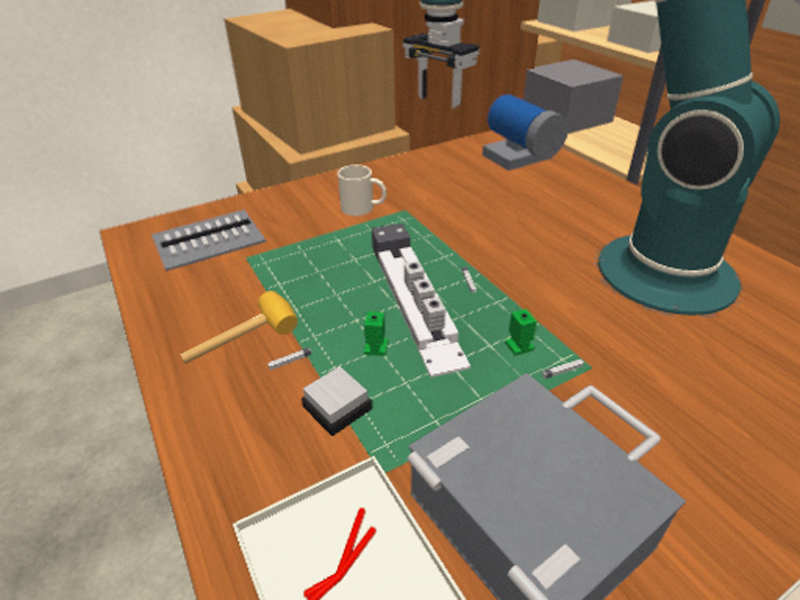

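Seen (top view, 800 px wide): three steel dogs in the rail at (361,296), (388,303) and (417,311). The apron is at the left end (~330,292) and the end block at (495,334). The look-alikes are two green dogs standing on the mat at (376,251) and (312,355), which I leave alone. The chest is at (187,255) with its handle at (186,324).

```bash
cat > h.py <<'E'
from rig import robot
import numpy as np, cv2
def unproj(info,uv,z):
    """pixels (native) -> world points on plane z"""
    K=np.array([[info['fx'],0,info['cx']],[0,info['fy'],info['cy']],[0,0,1]])
    R,_=cv2.Rodrigues(info['rvec']); c=-R.T@info['tvec']
    n=cv2.undistortPoints(np.array(uv,float).reshape(-1,1,2),K,info['dist']).reshape(-1,2)
    d=np.c_[n,np.ones(len(n))]@R
    return c+d*((z-c[2])/d[:,2])[:,None]
def proj(info,p):
    K=np.array([[info['fx'],0,info['cx']],[0,info['fy'],info['cy']],[0,0,1]])
    return cv2.projectPoints(np.array(p,float).reshape(-1,1,3),info['rvec'],info['tvec'],K,info['dist'])[0].reshape(-1,2)
def down(yaw):
    """tool down, closing axis (tool y) along world direction yaw"""
    y=np.array([np.cos(yaw),np.sin(yaw),0]); z=np.array([0,0,-1.]); return np.c_[np.cross(y,z),y,z]
E
python3 - <<'E'
from h import *
np.set_printoptions(precision=4,suppress=True)
i=robot.camera_info('top'); s=1/1.5625
f=lambda p,z:unproj(i,(np.array(p)+.5)*s-.5,z)
print('dogs',f([(361,296),(388,303),(417,311)],.078))
print('handle',f([(160,328),(186,324),(213,323)],.105))
print('lid corners',f([(125,203),(244,196),(247,296),(125,304)],.104))
print('block',f([(487,312),(514,321),(504,354),(478,345)],.055))
print('apron',f([(329,276),(317,304)],.008), 'rail topfar', f([(345,279),(487,314)],.03),'near', f([(337,309),(478,345)],.03))
print('green',f([(376,251),(312,355)],.07))
print(robot.get_state()['tool_rot'])
E
```

```text
dogs [[ 0.5201 -0.0788  0.078 ]
 [ 0.5071 -0.1328  0.078 ]
 [ 0.4922 -0.1906  0.078 ]]
handle [[0.4436 0.3116 0.105 ]
 [0.4527 0.2602 0.105 ]
 [0.456  0.2068 0.105 ]]
lid corners [[0.6978 0.4083 0.104 ]
 [0.7155 0.1626 0.104 ]
 [0.5109 0.1432 0.104 ]
 [0.4896 0.3872 0.104 ]]
block [[ 0.4965 -0.3324  0.055 ]
 [ 0.4792 -0.387   0.055 ]
 [ 0.4124 -0.3663  0.055 ]
 [ 0.4295 -0.3142  0.055 ]]
apron [[ 0.5736 -0.0062  0.008 ]
 [ 0.5134  0.0166  0.008 ]] rail topfar [[ 0.5634 -0.042   0.03  ]
 [ 0.4962 -0.3358  0.03  ]] near [[ 0.5003 -0.0277  0.03  ]
 [ 0.432  -0.3172  0.03  ]]
green [[ 0.6146 -0.106   0.07  ]
 [ 0.4014  0.0148  0.07  ]]
[[ 0.9603  0.2791 -0.0003]
 [ 0.2791 -0.9603  0.001 ]
 [-0.0001 -0.001  -1.    ]]
```

```bash
cat >> h.py <<'E'
def best(p,yaw):
    q0=np.array(robot.get_state()['qpos']); c=[]
    for k in (-1,0,1):
        q=robot.ik(p,down(yaw+k*np.pi))
        if q is not None: c.append((abs(np.array(q)-q0).max(),k))
    return down(yaw+min(c)[1]*np.pi)
CH=.089; ux=np.array([np.cos(CH),np.sin(CH),0]); uy=np.array([-np.sin(CH),np.cos(CH),0])
def save(n,name):
    cv2.imwrite(f"pics/{name}.png",cv2.resize(robot.grab_frame(n)[:,:,::-1],(800,600),interpolation=cv2.INTER_CUBIC))
E
python3 - <<'E'
from h import *
np.set_printoptions(precision=4,suppress=True)
h=np.array([.4508,.2595,.105])
robot.move_linear([.25,-.5,.35])
R=best(h+[0,0,.2],CH); robot.move_ptp(h+[0,0,.2],R)
robot.gripper_to(.05)
robot.pause(.2)
save('wrist','w1'); i=robot.camera_info('wrist')
print(proj(i,[h,h+.05*uy,h-.05*uy])*1.5625, robot.get_state()['time'],robot.get_state()['force'],R)
E
```

```text
[[394.0473 275.285 ]
 [394.01   211.5244]
 [394.082  334.5768]] 5.2833 [ 0.0051  0.2798 -0.9319] [[-0.0889  0.996   0.    ]
 [ 0.996   0.0889  0.    ]
 [ 0.      0.     -1.    ]]
```

View pics/w1.png

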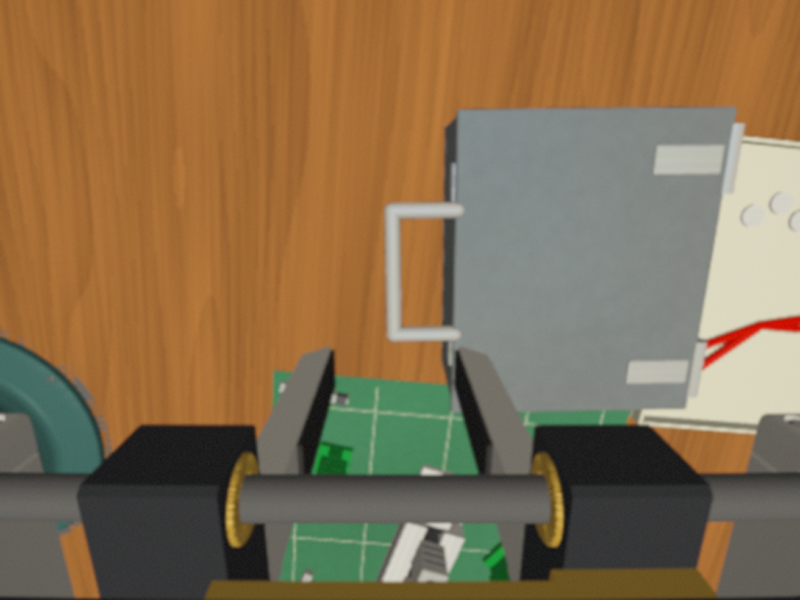

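The wrist view puts the handle bar at x≈394, rows 210–335, which matches my estimate. I'll descend, pinch it and lift along the arc.

```bash
python3 - <<'E'
from h import *
np.set_printoptions(precision=4,suppress=True)
h=np.array([.4508,.2595,.105]); H=h+.25*ux-[0,0,.005]
print(robot.move_linear(h+[0,0,.05],.15), robot.move_linear(h+[0,0,.002],.06,threshold=8))
robot.gripper_to(.0); s=robot.get_state(); print(s['opening'],s['grasp_force'],s['ee_pos'])
for t in np.arange(.15,1.36,.15):
    robot.move_linear(H-.25*np.cos(t+.02)*ux+[0,0,.002+.25*np.sin(t+.02)],.08)
    s=robot.get_state(); print(round(t,2),s['opening'],s['force'],s['time'])
robot.gripper_to(.06); p=robot.get_state()['ee_pos']
robot.move_linear(np.array(p)+[0,0,.08],.15)
robot.pause(.5); save('scene','s2')
print(robot.get_state()['time'])
E
```

```text
False False
0.011013097288267722 29.983912110328674 [0.4497 0.2594 0.1067]
0.15 0.011084117009635375 [-7.3931 -0.4136  0.4132] 8.6917
0.3 0.010959793808415826 [-11.7512  -0.5988   2.7663] 9.3083
0.45 0.010700833936013681 [-16.4705  -1.5674   8.0053] 9.925
0.6 0.011043351748001957 [-27.1543  -4.9247  17.2764] 10.5417
0.75 0.010772561790272195 [-35.4622  -8.3934  32.6213] 11.1583
0.9 0.011056458714422889 [-24.6652  -4.7788  33.6075] 11.775
1.05 0.010628925205963294 [-12.9056   0.6459  25.317 ] 12.3917
1.2 0.010960013263483736 [-5.1505  6.0147 13.8196] 13.0083
1.35 0.011107363547753733 [-1.1967 11.086   5.7346] 13.625
15.75
```

View pics/s2.png

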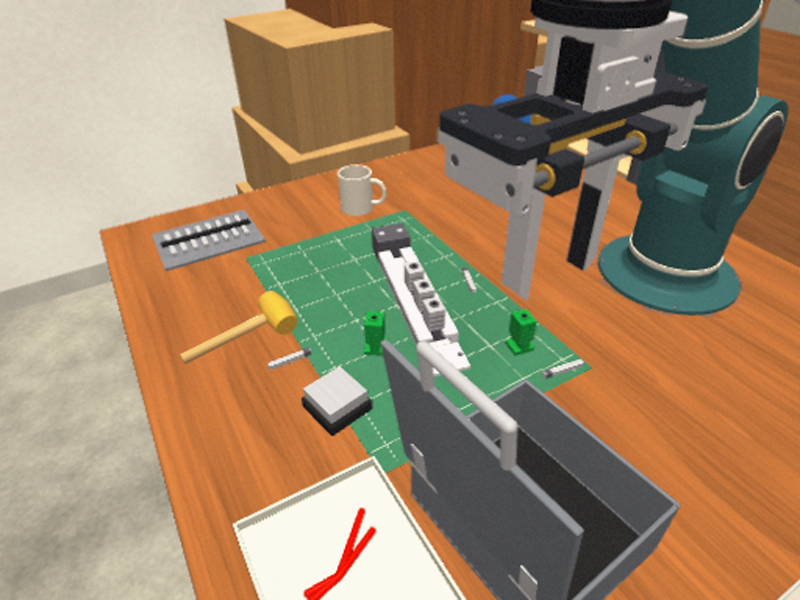

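The lid stands open. Next is a close look above the rail's open end.

```bash
cat >> h.py <<'E'
SL=1.342; u=np.array([np.cos(SL),np.sin(SL),0]); END=np.array([.5275,-.0505,0])
def look(p,name,z=.25):
    P=np.array([p[0],p[1],z]); R=best(P,SL-np.pi/2); robot.move_ptp(P,R); robot.pause(.2); i=robot.camera_info('wrist'); save('wrist',name); return i
E
python3 - <<'E'
from h import *
np.set_printoptions(precision=4,suppress=True)
p=np.array(robot.get_state()['ee_pos']); robot.move_linear([.5,.1,p[2]],.25)
i=look([.5201,-.0788],'w3'); np.save('i3.npy',i,allow_pickle=True)
print(proj(i,[[.5201,-.0788,.078],END+[0,0,.03]])*1.5625, robot.get_state()['tool_rot'],robot.get_state()['time'])
E
```

```text
[[393.3729 284.5399]
 [394.3734 236.3499]] [[ 0.2256  0.9742  0.0011]
 [ 0.9742 -0.2256 -0.0002]
 [ 0.0001  0.0012 -1.    ]] 18.075
```

View pics/w3.png

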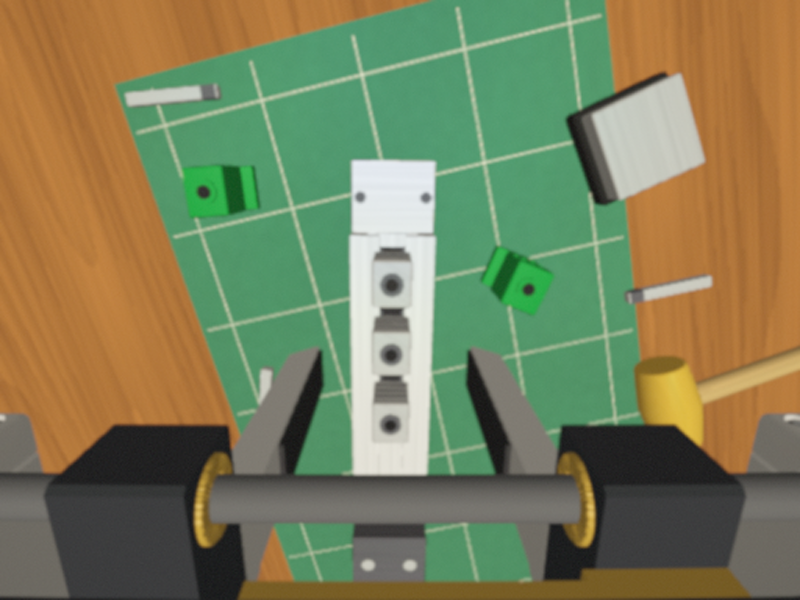

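The dog under the camera is at (391,285) and the rail end is at row 235, both as predicted to within 1 mm. I'll take the first dog out.

```bash
cat >> h.py <<'E'
END=END-.001*np.array([.974,-.226,0])
C=np.array([.600,.2728,0])
def st(tag):
    s=robot.get_state(); print(tag,'op %.4f gf %.1f t %.1f'%(s['opening'],s['grasp_force'],s['time']),np.round(s['ee_pos'],4),np.round(s['force'],1)); return s
def take(d,name):
    """d: distance of the dog's centre from rail end (m, negative inside), gripper above with slot orientation"""
    p=END+d*u; R=best(p+[0,0,.15],SL-np.pi/2)
    robot.move_ptp(p+[0,0,.15],R); robot.gripper_to(.06)
    if robot.move_linear(p+[0,0,.058],.1,threshold=10): st('BUMP'); return False
    robot.gripper_to(0); s=st('grip')
    if not .027<s['opening']<.033: return False
    for k in range(3):
        hit=robot.move_linear(END+.027*u+[0,0,.058],.07,threshold=30); s=st('slide')
        if not hit: break
    if hit or s['opening']<.027: return False
    robot.move_linear(END+.027*u+[0,0,.14],.1); s=st('lift')
    robot.move_linear(END+.027*u+[0,0,.25],.15)
    s=st('up'); robot.pause(.1); save('wrist',name); return s['opening']>.027
def stow(off):
    p=C-.03*ux+off*uy
    robot.move_ptp(p+[0,0,.25],best(p+[0,0,.25],CH+np.pi/2)); s=st('over')
    if s['opening']<.027: return
    robot.move_linear(p+[0,0,.11],.15); print(robot.move_linear(p+[0,0,.060],.06,threshold=8)); st('low')
    robot.gripper_to(.05); robot.move_linear(p+[0,0,.25],.2); st('out')
E
python3 - <<'E'
from h import *
d=(np.array([.5201,-.0788,0])-END)@u; print(d)
print(take(d,'w4'))
E
```

```text
-0.029240066681727645
grip op 0.0298 gf 30.0 t 20.4 [ 0.5197 -0.0787  0.0581] [-2.9 -0.5  3.6]
slide op 0.0295 gf 30.0 t 21.4 [ 0.5328 -0.0232  0.0581] [0.7 2.7 1.2]
lift op 0.0298 gf 30.0 t 22.3 [ 0.5322 -0.024   0.1394] [-0.4 -0.5 -4.9]
up op 0.0298 gf 30.0 t 23.2 [ 0.5322 -0.024   0.249 ] [ 0.8 -0.5 -4.6]
True
```

View pics/w4.png

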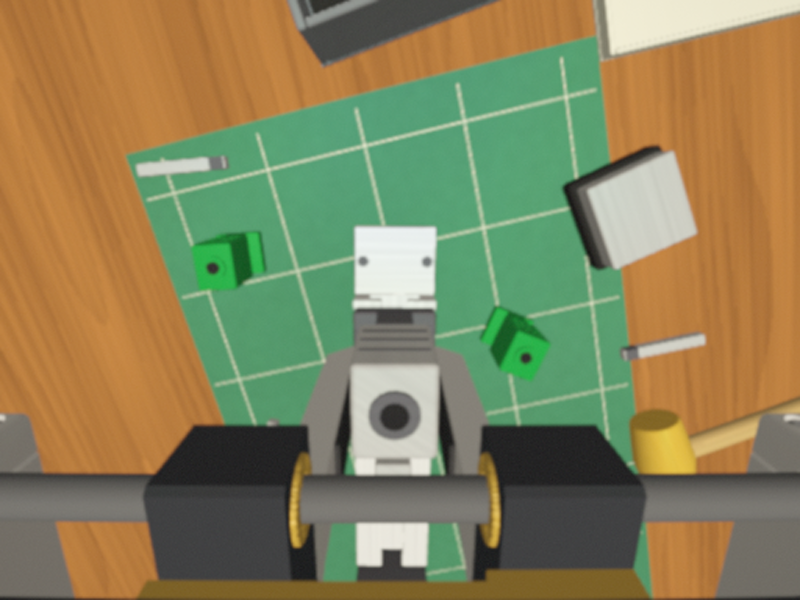

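The dog is held cleanly, with its top at (395,415). I'll stow it, then look at the next one.

```bash
python3 - <<'E'
from h import *
stow(.065)
p=END-.04*u; i=look(p,'w5')
print(proj(i,[END+d*u+[0,0,.078] for d in (-.0848,-.1445)]+[END+[0,0,.03]])*1.5625, np.array([(np.array(q)-END[:2])@u[:2] for q in [(.5071,-.1328),(.4922,-.1906)]]))
E
```

```text
over op 0.0296 gf 30.0 t 24.7 [0.5649 0.3336 0.2497] [-0.7 -0.6 -5.1]
False
low op 0.0301 gf 30.0 t 26.8 [0.5645 0.3351 0.0604] [ 0.3 -0.2 -3.9]
out op 0.0500 gf 0.0 t 28.4 [0.564  0.3345 0.2488] [ 0.6 -0.9  0.5]
[[394.03883947 341.55387269]
 [393.95680509 411.69427533]
 [394.18466647 222.9605653 ]] [-0.0847813  -0.14445444]
```

View pics/w5.png

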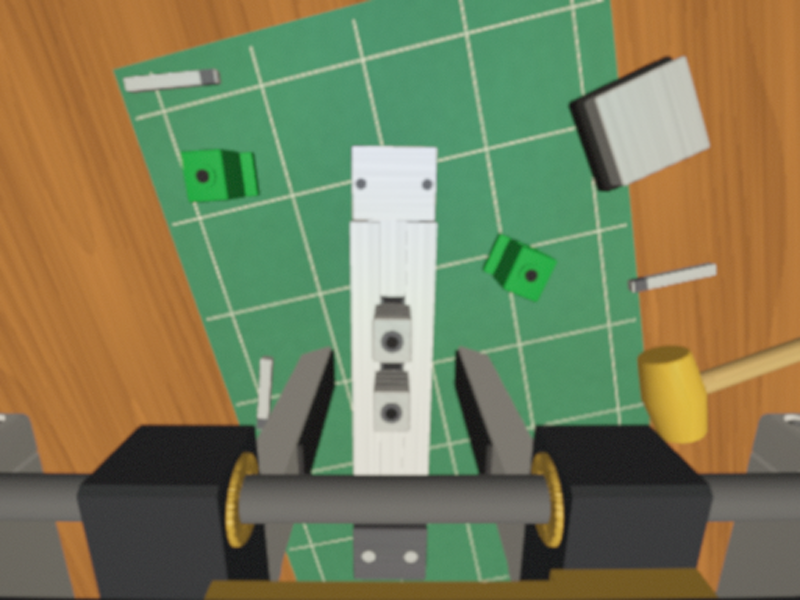

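The two remaining dogs, at (391,341) and (391,412), are where predicted. I'll take the second.

```bash
python3 - <<'E'
from h import *
if take(-.085,'w6'):
    stow(0.); i=look(END-.06*u,'w7')
    print(proj(i,[END+d*u+[0,0,.078] for d in (-.085,-.1445)])*1.5625)
E
```

```text
grip op 0.0300 gf 30.0 t 32.8 [ 0.5071 -0.1331  0.058 ] [-3.4 -0.2  4.3]
slide op 0.0298 gf 30.0 t 34.5 [ 0.5327 -0.0238  0.058 ] [-1.4 -3.3  4.3]
lift op 0.0300 gf 30.0 t 35.5 [ 0.5323 -0.024   0.1394] [ 0.5  0.4 -3.9]
up op 0.0298 gf 30.0 t 36.4 [ 0.5322 -0.024   0.249 ] [-0.9 -0.2 -4.3]
over op 0.0299 gf 30.0 t 37.7 [0.5704 0.2689 0.2496] [-0.6  0.4 -4.2]
False
low op 0.0297 gf 30.0 t 39.8 [0.5703 0.2703 0.0603] [-0.3  0.7 -3.3]
out op 0.0499 gf 0.0 t 41.4 [0.5697 0.2698 0.2489] [-0.7  0.3 -1.2]
[[394.04873682 316.91471216]
 [393.94846373 388.99699602]]
```

View pics/w7.png

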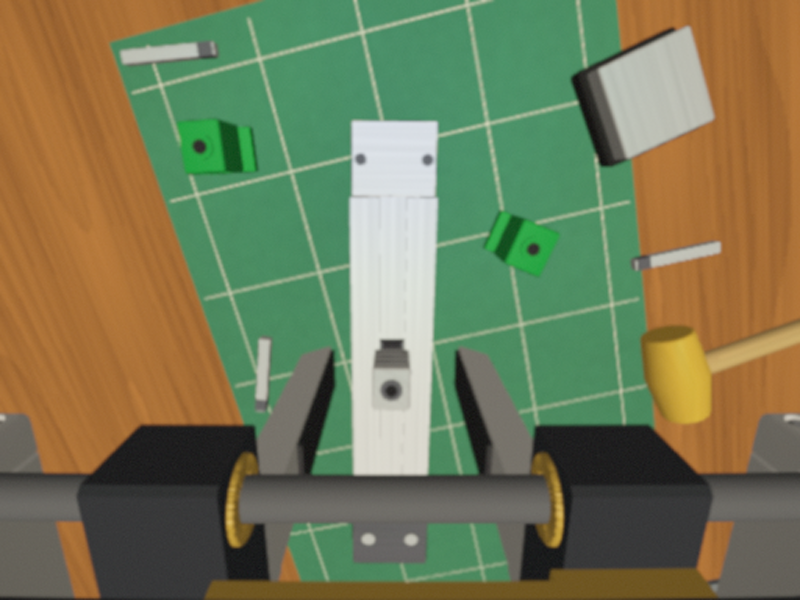

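The last dog is at (391,389), as predicted.

```bash
python3 - <<'E'
from h import *
if take(-.1447,'w8'):
    stow(-.065); robot.move_linear([.45,.05,.35],.25); robot.pause(.5); save('top','t9'); save('scene','s9'); st('end')
E
```

```text
grip op 0.0296 gf 30.0 t 45.7 [ 0.4935 -0.1912  0.0581] [-2.6  1.   4.6]
slide op 0.0294 gf 30.0 t 48.3 [ 0.5327 -0.0233  0.0581] [-1.  -3.9  5.6]
lift op 0.0297 gf 30.0 t 49.3 [ 0.5323 -0.0239  0.1394] [ 0.2  0.  -2. ]
up op 0.0299 gf 30.0 t 50.2 [ 0.5322 -0.024   0.249 ] [ 0.4  0.5 -4.4]
over op 0.0297 gf 30.0 t 51.6 [0.576  0.2045 0.2498] [ 0.6 -1.5 -3.1]
False
low op 0.0298 gf 30.0 t 53.6 [0.5761 0.2055 0.0603] [ 0.6  0.1 -3.1]
out op 0.0501 gf 0.0 t 55.3 [0.5755 0.2051 0.2489] [-0.2 -0.7  0.2]
end op 0.0501 gf 0.0 t 56.9 [0.45 0.05 0.35] [-0.4 -0.6  0.2]
```

View pics/t9.png

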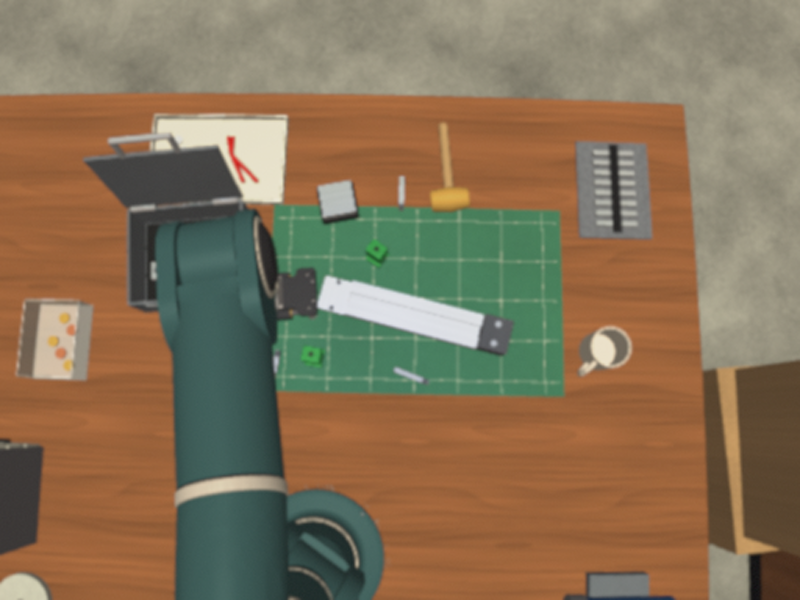

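View pics/s9.png

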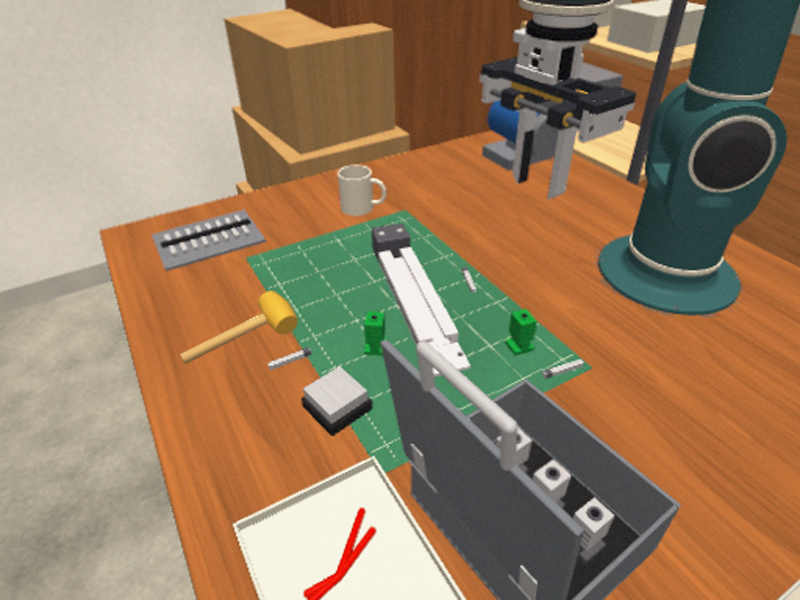

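The scene view shows all three dogs standing in the chest at (515,445), (552,475) and (595,515). The rail is empty, the lid is open, and the bystanders and green look-alikes have not moved.

```bash
python3 -c "
from rig import robot
print(robot.sign_off())"
```

```text
the job is handed in; nothing more can be done
None
```

The job is handed in: all three dogs that were in the rail now stand in the chest, its lid is open at the stop, and nothing else was moved.

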